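# File the dune tile in the third gap by touch

## Task

Counting from the end of the divider rack where the chess rook stands, run a fingertip over the rack's strips so that it touches the top of the first, the second and the third strip in turn: the gap just beyond that third strip is the third gap (gaps that already hold a tile count too). Then push the dune tile along the desk with the fingers, lengthwise into that third gap, until it is fully home against the back rail. Do not pinch, lift or tip the tile, and leave everything else standing where it is.

Things in the scene. Friction and masses are not known exactly. Their poses are not given: they have to be found in the camera images.
- rack: fixed dark-wood divider rack, 74 x 344 x 26 mm, open above and towards the robot: a 12 mm back rail with seven 8 mm strips, making six gaps 48 mm wide, 62 mm deep, floored by the desk. Origin under its centre, on the desk; x towards the back rail (front face at x = +25 mm, strips' round front ends at -37), y along it to the robot's left. Gap centres y = +-28, +-84, +-140 mm
- strip_a: strip 1 of 7 of the rack counted from its +y end, at y = +168 mm in the rack's frame; 8 mm thick, 62 mm long from front end to back rail, flat top 26 mm above the desk, rigid. Origin at desk height on the strip's middle line, level with the rack's origin in x (37 mm behind the front end); axes as the rack's
- strip_b: strip 2 of 7 of the rack counted from its +y end, at y = +112 mm in the rack's frame; 8 mm thick, 62 mm long from front end to back rail, flat top 26 mm above the desk, rigid. Origin at desk height on the strip's middle line, level with the rack's origin in x (37 mm behind the front end); axes as the rack's
- strip_c: strip 3 of 7 of the rack counted from its +y end, at y = +56 mm in the rack's frame; 8 mm thick, 62 mm long from front end to back rail, flat top 26 mm above the desk, rigid. Origin at desk height on the strip's middle line, level with the rack's origin in x (37 mm behind the front end); axes as the rack's
- strip_d: strip 4 of 7 of the rack counted from its +y end, at y = +0 mm in the rack's frame; 8 mm thick, 62 mm long from front end to back rail, flat top 26 mm above the desk, rigid. Origin at desk height on the strip's middle line, level with the rack's origin in x (37 mm behind the front end); axes as the rack's
- strip_e: strip 5 of 7 of the rack counted from its +y end, at y = -56 mm in the rack's frame; 8 mm thick, 62 mm long from front end to back rail, flat top 26 mm above the desk, rigid. Origin at desk height on the strip's middle line, level with the rack's origin in x (37 mm behind the front end); axes as the rack's
- strip_f: strip 6 of 7 of the rack counted from its +y end, at y = -112 mm in the rack's frame; 8 mm thick, 62 mm long from front end to back rail, flat top 26 mm above the desk, rigid. Origin at desk height on the strip's middle line, level with the rack's origin in x (37 mm behind the front end); axes as the rack's
- strip_g: strip 7 of 7 of the rack counted from its +y end, at y = -168 mm in the rack's frame; 8 mm thick, 62 mm long from front end to back rail, flat top 26 mm above the desk, rigid. Origin at desk height on the strip's middle line, level with the rack's origin in x (37 mm behind the front end); axes as the rack's
- dune_tile: sand-coloured resin dune tile, loose, flat on the desk in front of the rack, long way roughly towards it: 70 mm (its x) x 40 mm (its y), a 12 mm slab with upright sides and three low wavy ridges on top, 16.5 mm high in all, about 50 g, slides easily. Origin at the centre of its underside. Fully home, one end meets the back rail and the other stands 8 mm out of the gap
- cobble_tile: resin tile of the same size with a cobbled top, already filed in one of the rack's gaps (second from the +y end or first from the -y end); stays there. Origin at the centre of its underside
- crater_tile: resin tile of the same size with a crater ring on top, already filed in the other of those two gaps; stays there. Origin at the centre of its underside
- rook: cream ceramic chess rook, loose, 36 mm diameter foot, 56 mm high with a notched top, standing beyond one end of the rack, about 73 mm outside the rack's end strip: it marks the end to count from. Origin at the centre of its foot
- canister: white plastic canister with a ribbed grey twist cap, loose, 46 mm diameter, 80 mm high, standing beyond the other end of the rack. Origin at the centre of its underside
- file: stainless steel flat file, 160 mm long along its x, 16 mm wide at the round handle, 16 mm high, loose, lying on the desk to the right of the dune tile. Origin on the desk below the middle
- crate: small slatted wooden crate model with a hinged grey plastic lid, 70 x 90 mm, 52 mm high, loose, behind the rack. Origin at the centre of its underside
- dropper: white dropper bottle, 26 mm diameter, 62 mm high, loose, standing to the left of the dune tile. Origin at the centre of its underside
Not all that is in view belongs to the job. Leave any turquoise look-alike of the dune_tile alone.

How it is judged:
By the outcome, as a careful person would: the job done as asked, in the order asked, and still so for the second after the job is handed in, with the robot touching nothing.
It also fails if it takes over 64 s, if anything falls off the work surface, if the arm or the gripper's body presses on something with over 40 N, if the wrist force passes 120 N, or if a joint passes its speed limit or range.

## Robot

A 6-joint arm with a two-finger parallel gripper is mounted at the origin on the work surface. World frame = base frame: x ahead of the robot, y to its left, z up, the work surface at z = 0. Lengths are in m, angles in rad, forces in N, time in s.
With the tool pointing down it reaches from about 0.275 to 0.825 m from the base axis. Payload 4.9 kg.
Tool frame: the origin (TCP) lies midway between the tips of the shut fingers; the grasp point (between the pads) lies 19 mm behind it (bot.grip_depth is the distance from the TCP to the grasp point, in m); z points along the fingers, y is the line along which they close (so a half turn about z gives the same grasp; the last joint's range is limited). The gripper opens to 85 mm and grips with 20 to 120 N. Pads are 22 mm wide; open, the fingers measure 114 mm over their backs; the gripper's body (76 mm by 85 mm) begins 54 mm behind the grasp point. The pads swing forward as they close: fully open they stand 13 mm farther back than shut.
Start: joints at [-1.331, 0.326, -0.193, 1.052, 0, 1.437], TCP at [0.201, -0.512, 0.231] pointing down, gripper open.
Joint ranges: [-2.65, 2.65], [-0.97, 1.79], [-1.3, 1.35], [-1.93, 2.1], [-1.47, 1.37], [-3.14, 3.14]. Speed limits (rad/s): [2.57, 2.57, 3.14, 3.14, 3.14, 3.14].

## Interface

Orientations are given as a unit quaternion [w, x, y, z].
In Python, from cell import bot gives the robot as it stands. Calls block until the motion is done:
- bot.move_pose(position, orientation): joint-space move of the TCP to a pose.
- bot.move_linear(position, speed=0.15, rotation=None, until_force=None): straight line of the TCP; rotation=None keeps the orientation; speed is the mean speed in m/s. With until_force (N) it stops when the force on the tool has changed by that much, and returns True; else False.
- bot.goto_joints(angles): joint-space move.
- bot.set_gripper(opening, grasp_force=None): opening from 0.0 (shut) to 1.0 (fully open); grasp_force is the grip in N (None keeps the last); returns when the fingers have stopped.
- bot.wait(seconds).
- bot.solve_ik(position, orientation): joint angles nearest the present ones, or None.
- bot.camera(name): name is "side" or "top" or "wrist"; returns the picture (384x512x3 uint8, red, green, blue); there is no depth.
- bot.calibration(name): a dict with "mtx" (3x3 intrinsics, pixels), "extrinsics" (4x4, takes a point from world to camera coordinates); the wrist camera has in their place "hand_eye" (4x4, takes a point from camera to tool coordinates, whose origin is the TCP and whose axes are the flange's). Camera axes: x right, y down, z forward; pixel columns grow to the right and rows downward; lengths in m; the calibration is good to about 2 mm. The wrist camera is an equidistant fisheye: a pixel r from the principal point sees the ray r / f radians off the axis. A picture is of the moment at which its call begins: read the wrist's pose just before it. calibration takes no time and is no camera call.
A pose or a line that the arm cannot do raises bot.PlanningError and nothing moves.
- bot.close_job(): hands the job in; it is judged then, once.
Trained networks look in the newest picture that a camera, given by its name, has taken for a name from the list of things; names that differ only in an ending like _2 or _b are one class to them, and where a whole thing is asked for, a point or a joint stands for the part that bears it (a point fixed in the world has none). Each returns a list of dicts, best first, with "confidence" (0 to 1); they miss things now and then, are a little off and sometimes report something else, mostly with a low value. They report only what shows in the picture. A call takes as long as a camera call. They do not tell look-alikes from the thing itself.
- bot.search_frame(camera, thing): "bbox" ([left, top, width, height] in pixels, round what is visible of it).
Readings, each from a call of its own:
- bot.read_clock(): time.
- bot.read_joint_positions(): joint angles.
- bot.read_joint_vel(): joint speeds.
- bot.read_joint_efforts(): joint torques, N m.
- bot.read_position(): TCP position.
- bot.read_tool_rot(): TCP orientation.
- bot.read_ft_force(): force on the tool from outside, world axes, zero at the start.
- bot.read_moment(): the same for the moment, N m.
- bot.read_gripper_width(): opening from 0.0 (shut) to 1.0 (fully open).
- bot.read_finger_force(): force on a finger pad.
Only numpy, scipy, OpenCV 4.12 (cv2) and the standard library are available. Lean on these libraries where they do the work, as an engineer would, in place of code of your own. Each camera call takes 0.05 s, during which the arm holds its last target. There are 200 camera calls.

## Working session

There is one attempt and no reset: what is moved stays moved. The work goes in short steps, each a Python script; the robot and the scene stay as the last script left them, time stands still between calls to the robot, and variables do not carry over. Pictures are saved under pics/ and viewed, at most 10 in all, crops included, and the job is handed in when it is done.

```bash
mkdir -p pics; ls; python3 - <<'E'
from cell import bot
import cv2
for c in ("top","side"):
    im=bot.camera(c); cv2.imwrite(f"pics/{c}0.png",im[:,:,::-1])
    k=bot.calibration(c); print(c,k["mtx"].round(1).tolist(),k["extrinsics"].round(3).tolist())
    for t in ("rack","dune_tile","rook","canister","file","crate","dropper","cobble_tile","crater_tile"):
        print(t,[([round(x) for x in d["bbox"]],round(d["confidence"],2)) for d in bot.search_frame(c,t)[:3]])
print(bot.read_clock())
E
```

```text
pics
top [[426.4, 0.0, 253.7], [0.0, 426.4, 191.7], [0.0, 0.0, 1.0]] [[0.074, -0.997, 0.002, -0.025], [-0.975, -0.073, -0.21, 0.583], [0.21, 0.014, -0.978, 1.102], [0.0, 0.0, 0.0, 1.0]]
rack [([189, 170, 120, 28], 0.79)]
dune_tile [([253, 207, 16, 29], 0.88), ([193, 230, 23, 27], 0.75), ([294, 217, 24, 21], 0.56)]
rook []
canister [([325, 166, 19, 22], 0.63)]
file [([360, 233, 8, 56], 0.55)]
crate [([235, 119, 33, 31], 0.74), ([356, 230, 15, 58], 0.69)]
dropper [([149, 245, 12, 11], 0.52)]
cobble_tile [([290, 175, 14, 24], 0.58)]
crater_tile [([210, 177, 16, 26], 0.87)]
side [[366.6, 0.0, 249.9], [0.0, 366.6, 190.0], [0.0, 0.0, 1.0]] [[-0.977, -0.212, -0.02, 0.553], [-0.09, 0.497, -0.863, 0.081], [0.193, -0.841, -0.505, 0.735], [0.0, 0.0, 0.0, 1.0]]
rack [([186, 168, 64, 97], 0.66)]
dune_tile [([282, 239, 38, 22], 0.9), ([257, 198, 30, 11], 0.89), ([306, 185, 34, 23], 0.87)]
rook [([198, 257, 24, 46], 0.62)]
canister [([228, 132, 19, 34], 0.78), ([140, 177, 48, 40], 0.69)]
file [([293, 147, 56, 7], 0.51)]
crate [([142, 177, 43, 39], 0.92), ([219, 183, 24, 14], 0.55)]
dropper [([301, 274, 20, 38], 0.86), ([228, 173, 26, 10], 0.74)]
cobble_tile [([226, 171, 26, 13], 0.54)]
crater_tile [([207, 224, 37, 14], 0.6), ([203, 230, 28, 12], 0.16)]
1.0
```

```bash
python3 - <<'E'
import cv2
a=cv2.imread("pics/top0.png")[100:300,130:390]; cv2.imwrite("pics/top0c.png",cv2.resize(a,(780,600),interpolation=cv2.INTER_CUBIC))
a=cv2.imread("pics/side0.png")[120:320,120:380]; cv2.imwrite("pics/side0c.png",cv2.resize(a,(780,600),interpolation=cv2.INTER_CUBIC))
E
```

```text
(no output)
```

View pics/top0c.png

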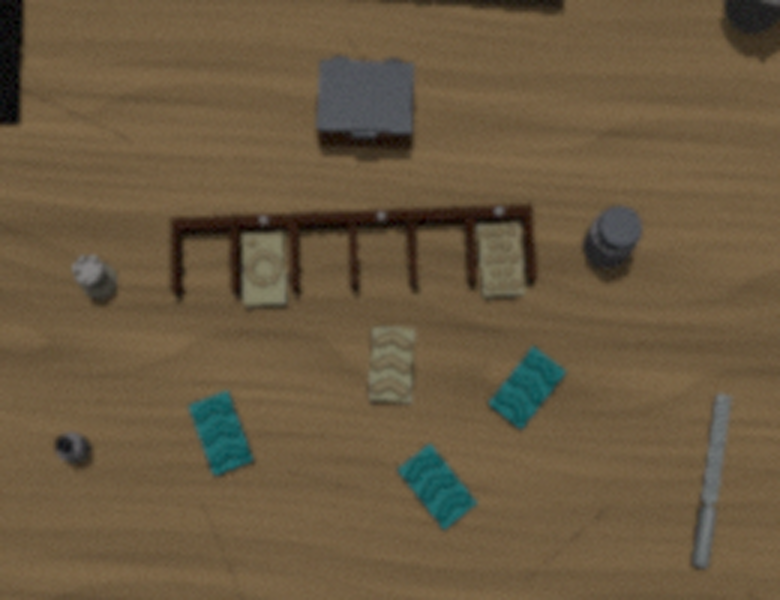

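View pics/side0c.png

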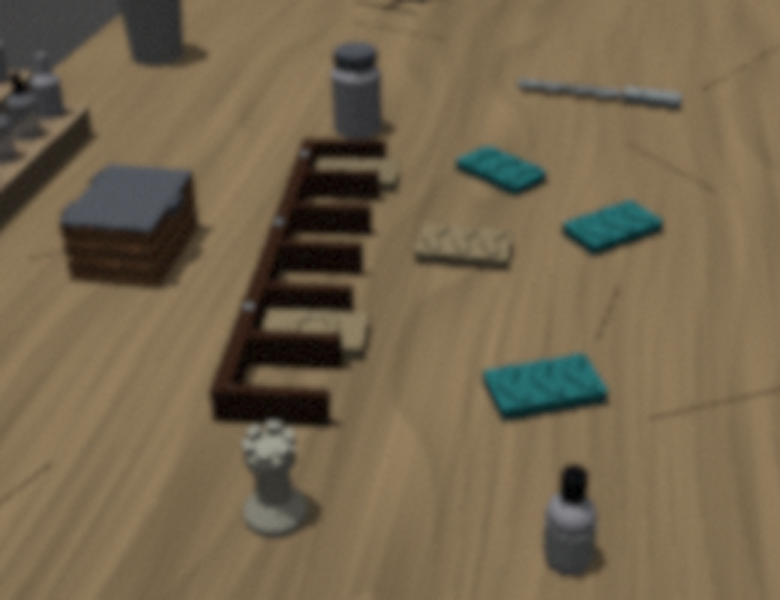

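The rook is at image left, crop (92,278), which is the +y end. So I touch strips a, b and c, and the third gap is y=+28, between c and d. The crater tile is in gap 2. The dune tile is at crop (391,365), roughly in front of gap 4, and the turquoise look-alikes stand clear of it.

```bash
cat > h.py <<'E'
from cell import bot
import numpy as np, cv2
from scipy.spatial.transform import Rotation as R
def ray2plane(o,d,z): return o+d*((z-o[2])/d[2])
def fixed(cam,uv,z):
    k=bot.calibration(cam); E=k["extrinsics"]; Rm=E[:3,:3]
    d=Rm.T@np.linalg.solve(k["mtx"],[uv[0],uv[1],1]); return ray2plane(-Rm.T@E[:3,3],d,z)
def q(yaw):  # tool down, tool y along direction (yaw) of world y
    r=R.from_matrix(np.array([[np.cos(yaw),-np.sin(yaw),0],[np.sin(yaw),np.cos(yaw),0],[0,0,1]])@np.diag([-1.,1,-1])).as_quat()
    return [r[3],r[0],r[1],r[2]]
E
python3 - <<'E'
from h import *
f=lambda p,z:fixed("top",(130+p[0]/3-.33,100+p[1]/3-.33),z)
P=[f(p,.026)[:2] for p in ((179,297),(237,294),(296,294),(354,290),(413,289),(471,287),(531,285))]
print(np.round(P,4).tolist())
print("rail",[f(p,.026)[:2].round(4).tolist() for p in ((172,219),(530,206))])
print("tile",[f(p,.012)[:2].round(4).tolist() for p in ((373,327),(414,327),(411,403),(369,402))])
print("rook",f((95,285),.02).round(3),"can",f((612,240),.05).round(3))
print(bot.read_tool_rot(), R.from_quat(np.roll(bot.read_tool_rot(),-1)).as_matrix().round(2).tolist(), bot.calibration("wrist"))
for yaw in (0,np.pi): print(bot.solve_ik([.42,0.03,.3],q(yaw)))
E
```

```text
[[0.5572, 0.1975], [0.5641, 0.1437], [0.5683, 0.0887], [0.5761, 0.0348], [0.5812, -0.0202], [0.5872, -0.0743], [0.5933, -0.1303]]
rail [[0.6317, 0.2121], [0.6699, -0.1256]]
tile [[0.5449, 0.0146], [0.5477, -0.0239], [0.476, -0.026], [0.474, 0.0131]]
rook [0.564 0.279 0.02 ] can [ 0.636 -0.2    0.05 ]
[-2.00687642e-05  9.82585608e-01  1.85810448e-01  2.10825009e-07] [[0.93, 0.37, -0.0], [0.37, -0.93, 0.0], [0.0, -0.0, -1.0]] {'mtx': array([[297.31863964,   0.        , 254.20436937],
       [  0.        , 297.31863964, 194.02170683],
       [  0.        ,   0.        ,   1.        ]]), 'hand_eye': array([[-3.18465376e-04, -9.50914515e-01, -3.09453525e-01,
         7.98477929e-02],
       [ 9.99999362e-01, -6.38297345e-04,  9.32291972e-04,
         6.00856190e-04],
       [-1.08405333e-03, -3.09453031e-01,  9.50914111e-01,
        -1.43447417e-01],
       [ 0.00000000e+00,  0.00000000e+00,  0.00000000e+00,
         1.00000000e+00]])}
[-0.10438782  0.04206965 -0.368038    1.16068868  0.         -0.10438782]
[-0.10438782  0.04206965 -0.368038    1.16068868  0.          3.03720483]
```

```bash
cat >> h.py <<'E'
def wristpose():
    T=np.eye(4); T[:3,:3]=R.from_quat(np.roll(bot.read_tool_rot(),-1)).as_matrix(); T[:3,3]=bot.read_position()
    return T@bot.calibration("wrist")["hand_eye"]
def wrist(W,uv,z):
    k=bot.calibration("wrist")["mtx"]; x=(np.array(uv)-k[:2,2])/k[0,0]; r=np.hypot(*x)+1e-12
    d=W[:3,:3]@np.r_[x/r*np.sin(r),np.cos(r)]; return ray2plane(W[:3,3],d,z)
E
python3 - <<'E'
from h import *
bot.move_pose([.44,.05,.25],q(.11))
bot.set_gripper(0)
W=wristpose(); np.save("W.npy",W); im=bot.camera("wrist")
cv2.imwrite("pics/w0.png",im[:,:,::-1]); print(bot.read_clock(),bot.read_position())
for t in ("rack","dune_tile"): print(t,[(np.round(d["bbox"]).tolist(),round(d["confidence"],2)) for d in bot.search_frame("wrist",t)])
cv2.imwrite("pics/w0c.png",cv2.resize(im[:,:,::-1],(800,600),interpolation=cv2.INTER_CUBIC))
E
```

```text
4.0 [0.43999557 0.05003547 0.25000481]
rack [([126.0, 248.0, 225.0, 50.0], 0.77)]
dune_tile [([151.0, 97.0, 54.0, 56.0], 0.88), ([306.0, 135.0, 43.0, 57.0], 0.75), ([130.0, 242.0, 33.0, 41.0], 0.6), ([102.0, 164.0, 45.0, 52.0], 0.58)]
```

View pics/w0c.png

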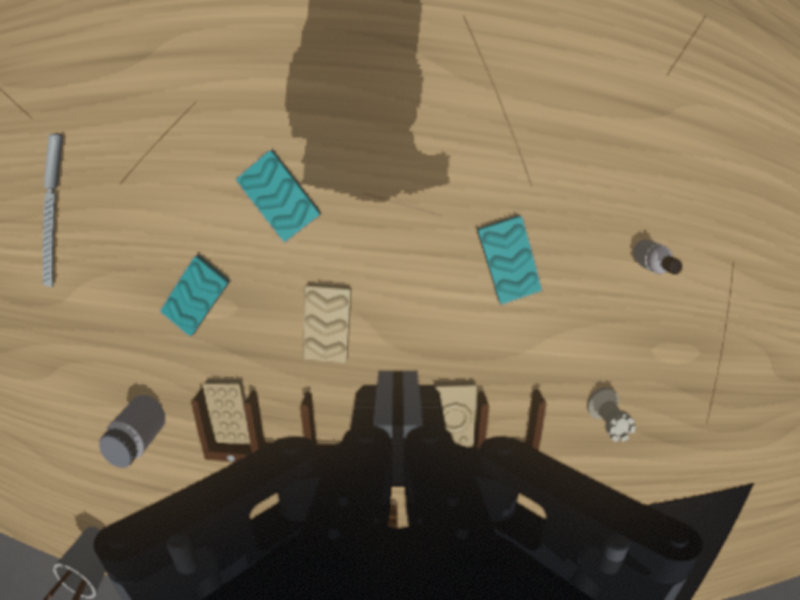

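The image has down = +x and left = −y. Strip front ends are g (194,392), f (251,389), e (308,392), b (483,391) and a (539,390). The tile corners are at (306,284), (351,286), (349,362) and (303,360).

```bash
python3 - <<'E'
from h import *
W=np.load("W.npy"); f=lambda p,z:wrist(W,(p[0]*.64-.2,p[1]*.64-.2),z)[:2]
o=[168,112,-56,-112,-168]
P=np.array([f(p,.026) for p in ((539,389),(483,391),(308,392),(251,389),(194,391))]); print(P.round(4).tolist())
# lateral fit
A=np.c_[np.array(o)/1000,np.ones(5)]
c=np.linalg.lstsq(A,P,rcond=None)[0]; print("dir",c[0],"front centre",c[1],"yaw",np.arctan2(-c[0,0],c[0,1]))
P2=np.array([[0.5572,.1975],[.5641,.1437],[.5683,.0887],[.5761,.0348],[.5812,-.0202],[.5872,-.0743],[.5933,-.1303]])
c=np.linalg.lstsq(np.c_[np.array([168,112,56,0,-56,-112,-168])/1000,np.ones(7)],P2,rcond=None)[0]; print("top",c)
T=np.array([f(p,.012) for p in ((306,284),(351,286),(349,362),(303,360))]); print("tile",T.round(4).tolist(),T.mean(0),np.linalg.norm(np.diff(T,axis=0),axis=1))
E
```

```text
[[0.5492, 0.193], [0.5553, 0.14], [0.574, -0.0181], [0.5788, -0.0726], [0.5907, -0.132]]
dir [-0.11723934  0.95979194] front centre [0.56830568 0.03281016] yaw 0.12154863674792452
top [[-0.1067602   0.97468112]
 [ 0.57534286  0.03427143]]
tile [[0.4764, -0.0264], [0.474, 0.0128], [0.5457, 0.0164], [0.549, -0.0261]] [ 0.51129662 -0.00581242] [0.03924763 0.07181242 0.04262002]
```

```bash
cat >> h.py <<'E'
YAW=.113; ex=np.array([np.cos(YAW),np.sin(YAW)]); ey=np.array([-np.sin(YAW),np.cos(YAW)])
O=np.array([.573,.0335])+.037*ex
def rk(x,y,z): return [*(O+x*ex+y*ey),z]
E
python3 - <<'E'
from h import *
bot.move_pose(rk(-.010,.168,.12),q(YAW))
W=wristpose(); np.save("W1.npy",W); im=bot.camera("wrist")
cv2.imwrite("pics/w1c.png",cv2.resize(im[:,:,::-1],(800,600),interpolation=cv2.INTER_CUBIC))
for y in (.168,.112,.056):
    bot.move_linear(rk(-.010,y,.042),speed=.12)
    hit=bot.move_linear(rk(-.010,y,.022),speed=.02,until_force=3)
    print(y,hit,bot.read_position().round(4),bot.read_ft_force().round(1))
    bot.move_linear(rk(-.010,y,.042),speed=.1)
bot.move_linear(rk(-.010,.056,.10)); print(bot.read_clock())
E
```

```text
0.168 True [0.5807 0.2034 0.0261] [-0.3 -0.4  5.9]
0.112 True [0.587  0.1479 0.0261] [-0.7  0.2  4.6]
0.056 True [0.5933 0.0922 0.0261] [-0.5 -0.1  4.6]
10.9083
```

View pics/w1c.png

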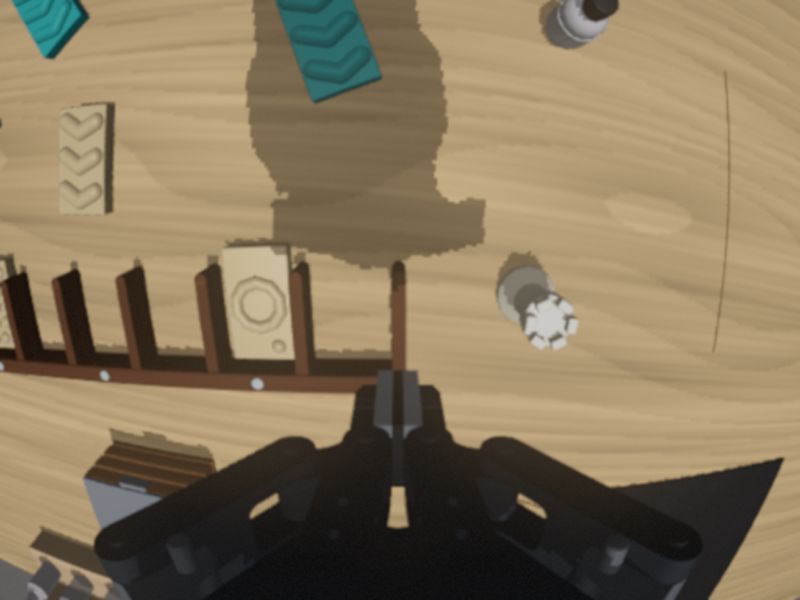

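All three touches registered at z=0.026, in order. In this picture the strip top centrelines run front to back as a (399,266)-(399,372), b (299,268)-(304,373), c (203,272)-(211,372) and d (125,275)-(137,367).

```bash
python3 - <<'E'
from h import *
W=np.load("W1.npy"); f=lambda p,z:wrist(W,(p[0]*.64-.2,p[1]*.64-.2),z)[:2]
for n,a,b in (("a",(399,266),(399,372)),("b",(299,268),(304,373)),("c",(203,272),(211,372)),("d",(125,275),(137,367))):
    print(n,[(((f(p,.026)-O)@np.c_[ex,ey])*1000).round(1).tolist() for p in (a,b)])
print("tile",[(((f(p,.012)-O)@np.c_[ex,ey])*1000).round(1).tolist() for p in ((60,107),(107,104),(104,213),(60,213))])
E
```

```text
a [[-32.1, 167.5], [29.7, 167.5]]
b [[-31.4, 114.0], [31.0, 112.4]]
c [[-30.0, 57.6], [32.2, 53.7]]
d [[-29.3, 3.6], [31.4, -0.3]]
tile [[-139.5, -49.9], [-134.3, -9.7], [-66.4, -16.9], [-69.6, -55.6]]
```

```bash
python3 - <<'E'
from h import *
bot.move_linear(rk(-.1025,-.080,.10),speed=.25)
bot.move_linear(rk(-.1025,-.080,.03),speed=.15)
print("touch desk?",bot.move_linear(rk(-.1025,-.080,.006),speed=.05,until_force=5))
bot.move_linear(rk(-.1025,-.055,.006),speed=.04)
bot.move_linear(rk(-.1025,-.0065,.006),speed=.03)
print(bot.read_ft_force().round(2))
bot.move_linear(rk(-.1025,-.013,.006),speed=.03)
bot.move_linear(rk(-.1025,-.013,.06),speed=.15)
bot.move_linear(rk(-.150,-.045,.13),speed=.2)
W=wristpose(); np.save("W2.npy",W); im=bot.camera("wrist")
cv2.imwrite("pics/w2c.png",cv2.resize(im[:,:,::-1],(800,600),interpolation=cv2.INTER_CUBIC)); print(bot.read_clock())
E
```

```text
touch desk? False
[ 0.62 -3.04  7.69]
17.0333
```

View pics/w2c.png

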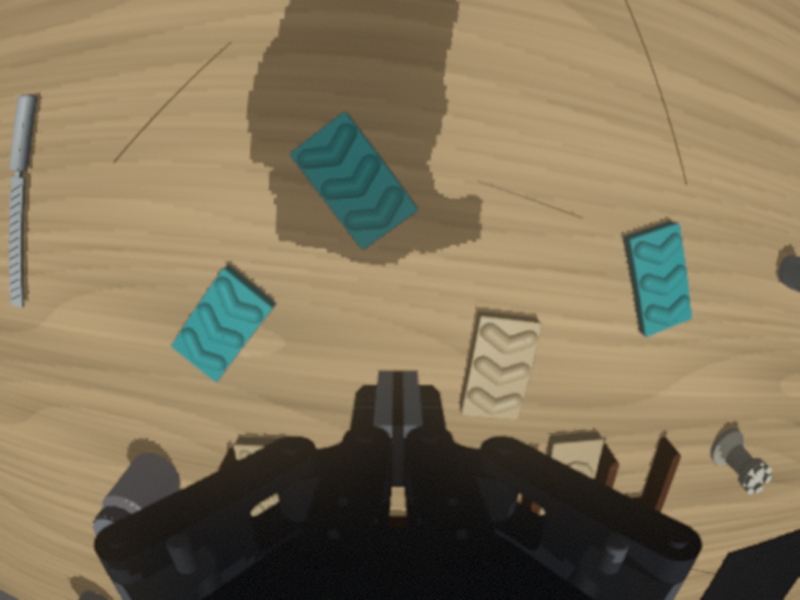

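The tile moved left: its corners are at (484,316), (540,322), (520,417) and (461,412). It looks rotated slightly. Nothing else has moved.

```bash
python3 - <<'E'
from h import *
W=np.load("W2.npy"); f=lambda p,z:wrist(W,(p[0]*.64-.2,p[1]*.64-.2),z)[:2]
t=np.array([((f(p,.012)-O)@np.c_[ex,ey])*1000 for p in ((484,316),(540,322),(520,417),(461,412))])
print(t.round(1).tolist(),t.mean(0)); d=t[2]+t[3]-t[0]-t[1]; print(np.degrees(np.arctan2(d[1],d[0])), bot.read_joint_positions())
print("strip b front",((f((606,440),.026)-O)@np.c_[ex,ey])*1000,"a",((f((668,437),.026)-O)@np.c_[ex,ey])*1000)
E
```

```text
[[-136.6, 6.5], [-132.5, 42.4], [-64.5, 36.6], [-69.9, -4.0]] [-100.85958927   20.37931484]
-6.904943082396726 [-0.20824146  0.28091382 -0.54745181  0.74865934 -0.00138201 -0.32169633]
strip b front [-49.9896962   98.35876591] a [-46.49245888 152.09659945]
```

```bash
cat >> h.py <<'E'
def proj(W,P):
    k=bot.calibration("wrist")["mtx"]; c=(np.asarray(P)-W[:3,3])@W[:3,:3]
    s=np.hypot(c[:,0],c[:,1]); th=np.arctan2(s,c[:,2]); return (c[:,:2]/s[:,None]*th[:,None]*k[0,0]+k[:2,2]+.3)/.64
def overlay(src,W,dst,dx=.004,tile=None,crop=None):
    im=cv2.imread(src)
    for y in np.arange(-3,4)*.056:
        cv2.polylines(im,[proj(W,[rk(a+dx,y+b,.026) for a,b in ((-.037,-.004),(-.037,.004),(.025,.004),(.025,-.004))]).astype(int)],True,(0,255,0),1)
    if tile is not None:
        x,y,a=tile; c,s=np.cos(a),np.sin(a)
        for z,col in ((.012,(0,0,255)),(0,(255,0,0))):
            cv2.polylines(im,[proj(W,[rk(x+c*u-s*v,y+s*u+c*v,z) for u,v in ((-.035,-.02),(-.035,.02),(.035,.02),(.035,-.02))]).astype(int)],True,col,1)
    if crop: im=cv2.resize(im[crop[1]:crop[3],crop[0]:crop[2]],None,fx=2,fy=2)
    cv2.imwrite(dst,im)
E
python3 - <<'E'
from h import *
overlay("pics/w2c.png",np.load("W2.npy"),"pics/o2.png",tile=(-.101,.0204,-.12),crop=(380,270,770,560))
overlay("pics/w1c.png",np.load("W1.npy"),"pics/o1.png",tile=(-.1025,-.033,-.09),crop=(0,80,400,380))
E
```

```text
(no output)
```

View pics/o2.png

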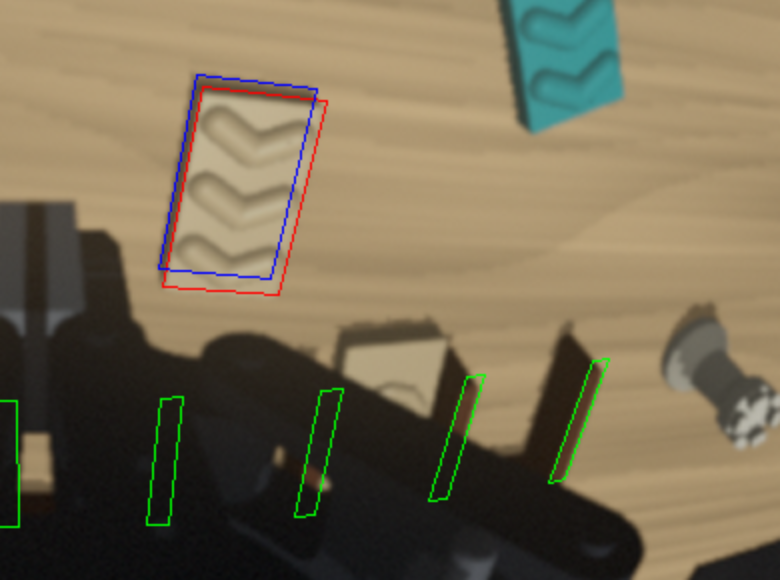

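View pics/o1.png

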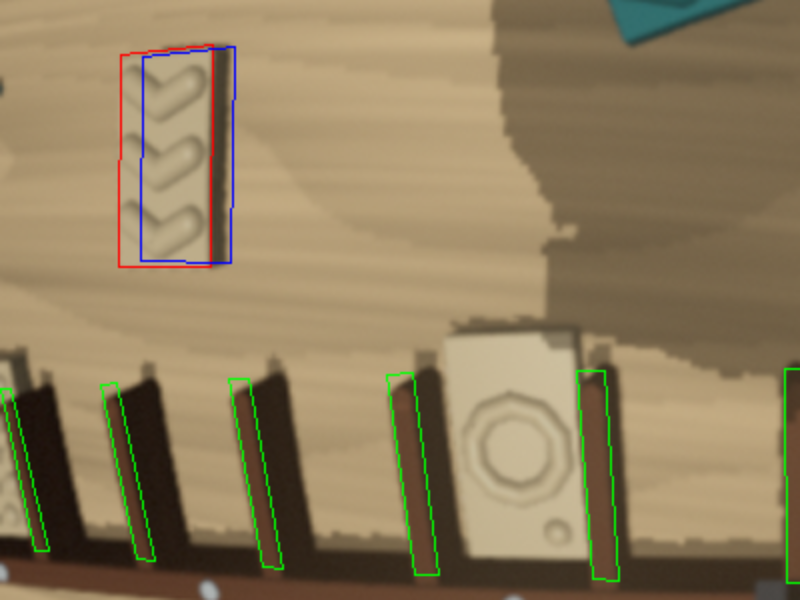

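The overlays fit: the rack model is confirmed with dx of about +5 mm. The tile sits at (−101, 20 mm) in the rack frame, yawed −7°, so it needs +8 mm in y and +7° of yaw. I'll nudge it again slightly ahead of centre, then square it up from behind with two spread fingers and check.

```bash
python3 - <<'E'
from h import *
bot.move_linear(rk(-.091,-.025,.06),speed=.2)
bot.move_linear(rk(-.091,-.025,.007),speed=.1)
bot.move_linear(rk(-.091,.0013,.007),speed=.03); print(bot.read_ft_force().round(2))
bot.move_linear(rk(-.091,-.008,.007),speed=.04)
bot.move_linear(rk(-.091,-.008,.06),speed=.15)
bot.move_linear(rk(-.175,.0283,.06),speed=.2)
bot.set_gripper(.25)
bot.move_linear(rk(-.175,.0283,.005),speed=.1)
print(bot.move_linear(rk(-.127,.0283,.005),speed=.03),bot.read_ft_force().round(2))
bot.move_linear(rk(-.145,.0283,.005),speed=.05)
bot.move_linear(rk(-.150,.0283,.06),speed=.15)
bot.move_linear(rk(-.150,-.045,.13),speed=.2)
W=wristpose(); np.save("W3.npy",W); im=bot.camera("wrist")
cv2.imwrite("pics/w3c.png",cv2.resize(im[:,:,::-1],(800,600),interpolation=cv2.INTER_CUBIC)); print(bot.read_clock())
overlay("pics/w3c.png",W,"pics/o3.png",dx=.005,tile=(-.085,.0283,0),crop=(380,270,770,560))
E
```

```text
[ 0.52 -1.82  6.24]
False [-0.38  0.06  0.06]
25.375
```

View pics/o3.png

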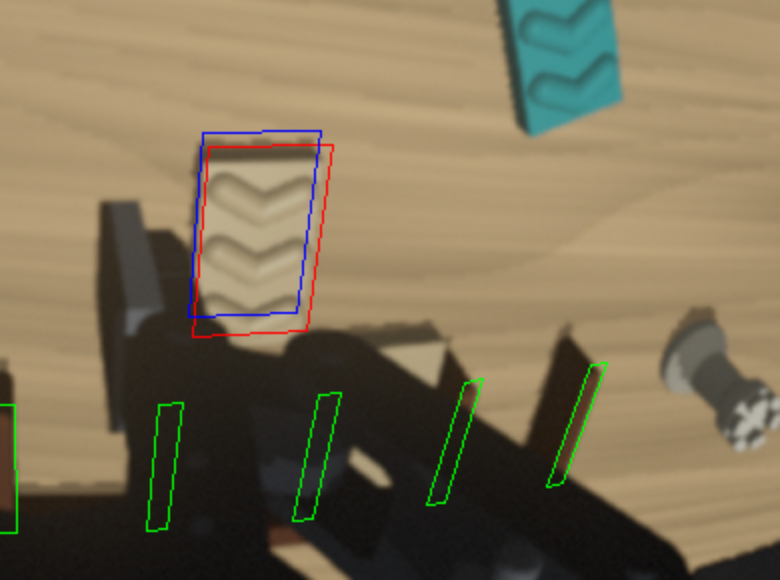

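The tile is now square to the rack and about 1–2 mm right of the gap's centreline, well inside the ±4 mm clearance. I'll push it home.

```bash
python3 - <<'E'
from h import *
loc=lambda:((np.array(bot.read_position()[:2])-O)@np.c_[ex,ey]*1000).round(1)
bot.move_linear(rk(-.150,.0286,.06),speed=.2)
bot.move_linear(rk(-.150,.0286,.005),speed=.1)
bot.move_linear(rk(-.130,.0286,.005),speed=.05)
h=bot.move_linear(rk(-.040,.0286,.005),speed=.03,until_force=6)
print(h,loc(),bot.read_ft_force().round(2))
bot.move_linear(rk(-.085,.0286,.005),speed=.06)
bot.move_linear(rk(-.150,.0286,.06),speed=.15)
bot.move_linear(rk(-.150,-.10,.13),speed=.2)
W=wristpose(); np.save("W4.npy",W); im=bot.camera("wrist")
cv2.imwrite("pics/w4c.png",cv2.resize(im[:,:,::-1],(800,600),interpolation=cv2.INTER_CUBIC)); print(bot.read_clock())
t=bot.camera("top")[:,:,::-1][150:250,170:300]; s=bot.camera("side")[:,:,::-1][150:250,170:300]
cv2.imwrite("pics/fin.png",np.vstack([cv2.resize(x,(390,300),interpolation=cv2.INTER_CUBIC) for x in (t,s)]))
E
```

```text
True [-49.8  28.7] [0.35 0.01 0.04]
32.0417
```

View pics/fin.png

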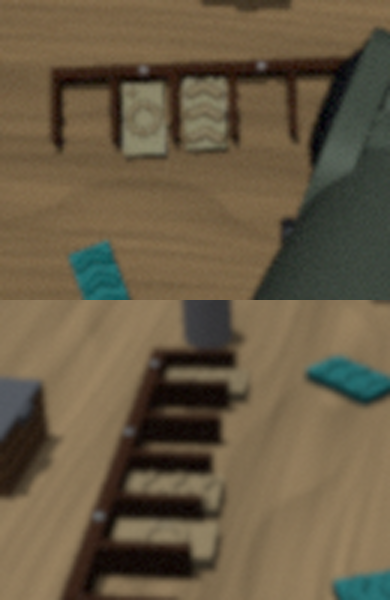

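The dune tile is in gap 3, next to the crater tile, and the push stopped at the depth I expected. I'll give it one slow confirming push in case it rebounded, then hand in.

```bash
python3 - <<'E'
from h import *
loc=lambda:((np.array(bot.read_position()[:2])-O)@np.c_[ex,ey]*1000).round(1)
bot.move_linear(rk(-.150,.0286,.06),speed=.2)
bot.move_linear(rk(-.085,.0286,.005),speed=.1)
bot.move_linear(rk(-.058,.0286,.005),speed=.05)
h=bot.move_linear(rk(-.040,.0286,.005),speed=.01,until_force=6)
print(h,loc(),bot.read_ft_force().round(2))
bot.move_linear(rk(-.060,.0286,.005),speed=.02)
bot.move_linear(rk(-.150,.0286,.06),speed=.15)
bot.move_linear(rk(-.200,-.06,.15),speed=.2)
bot.wait(.3); print(bot.read_clock(),bot.read_ft_force().round(2))
im=bot.camera("wrist"); cv2.imwrite("pics/w5.png",cv2.resize(im[:,:,::-1],(800,600)))
t=bot.camera("top")[:,:,::-1][150:250,170:300]; cv2.imwrite("pics/t5.png",cv2.resize(t,(780,600),interpolation=cv2.INTER_CUBIC))
E
```

```text
True [-49.9  28.7] [-0.61 -0.68 -0.02]
38.3833 [-0.93  0.05 -0.45]
```

View pics/t5.png

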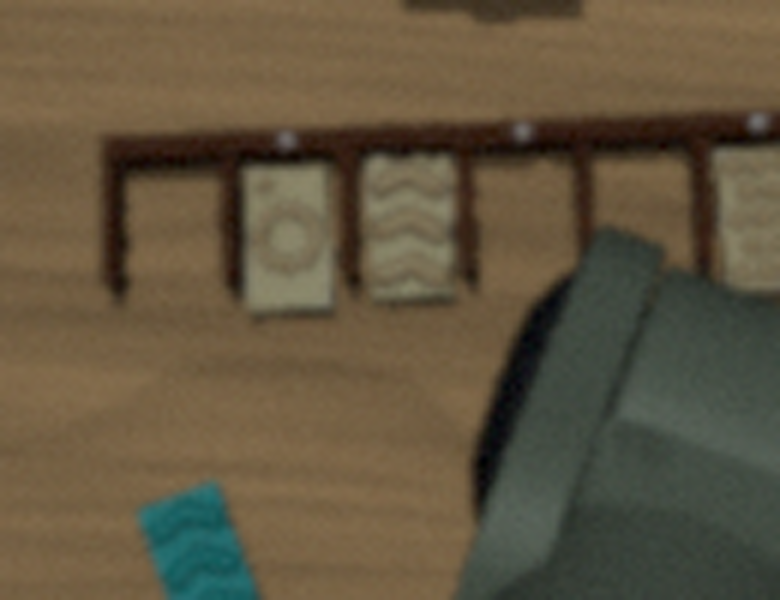

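The dune tile's far end meets the rail at (408,153) and its near end, at (412,300), sticks slightly out of the gap. The second push stopped at the same depth, so it is fully home.

```bash
python3 -c "
from cell import bot
print(bot.close_job())"
```

```text
the job is handed in; nothing more can be done
None
```

Job handed in at about 38 s on the robot's clock: strips a, b and c were touched in that order, and the dune tile was pushed flat into the third gap from the rook end, home against the back rail, with nothing else seen to move.

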